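Clamp-check a bearing bracket, then lift it out and hold it level

TASK

Check the blue bearing bracket in its nest: swing the toggle clamp over by its red handle so that the rubber foot comes down and rests on the bracket, then swing the clamp all the way back open so that it stays there by itself. After that take the bracket by its upright, lift it about 10 cm straight up out of the nest, keeping it level on the way, and finish with the gripper holding it there above the nest, level and still. Leave the other things on the bench where they are.

Things in the scene. Friction and masses are not known exactly. Their poses are not given: they have to be found in the camera images.
- nest: check nest bolted to the bench: dark base plate 150 (x) by 300 (y) by 12 mm, from y = -105 to +195 mm in its frame. Origin on the bench under the middle of the bracket's seat, z up. The seat is two steel rails, tops 40 mm above the bench; yellow stops around it rise to 46 mm and leave the bracket 2 to 3 mm play: lift it straight up. The clamp stands on a red block at the +y end.
- clamp_hinge (a point): the clamp's pivot, 135 mm along the nest's +y from its origin, 75 mm above the bench. The pivot axis runs along the nest's x.
- clamp (a joint): clamp angle, rad; arm and handle are one rigid piece. 0 (to -0.02): closed, arm level towards the nest's -y, foot on the bracket. Grows as it opens; 1.95 is the open stop, arm tipped back past upright towards +y; it starts there. Weighted over-centre at about 1.4: let go below 1.25 it falls slowly shut, above 1.6 slowly open to the stop (moment under 0.2 N m).
- clamp_handle (a point): grip point on the round red handle bar, 14 mm diameter, parallel to the pivot axis (nest x), 120 mm from it; 30 mm of bar towards nest -x, 52 mm to its stem. In the nest's frame at joint q: x = -52, y = 135 - 120*cos(q + 1.134), z = 75 + 120*sin(q + 1.134) mm (z 80 open, 184 closed). Pinched from above, fingers closing along nest y, it turns between the pads, so the tool can stay pointing down.
- clamp_foot (a point): centre of the underside of the rubber foot, 22 mm diameter, at the end of the clamp arm, 85 mm from the pivot. When closed it rests on the base plate of the bracket, 50 mm along the nest's +y.
- bracket: the blue bearing bracket, lying loose in the nest with its axes along the nest's (z up). Origin in the middle of its underside, 40 mm above the bench when seated. Base plate 70 (x) by 130 (y) by 10 mm; in its middle an upright 50 mm wide (x), 24 mm thick (y), round at the top, whose top is 68 mm above the underside, with a brass bush through it. 0.3 to 0.65 kg, balanced about the middle of the upright.
- bracket_grip (a point): where to hold the bracket: middle of the upright, 45 mm above the bracket's underside. Pinch its flat faces, 24 mm apart along the bracket's y.
- spare_bracket: grey bracket of the same shape as the blue one, bystander. Origin in the middle of its underside, on the bench. Leave it alone.
- spray_can: yellow-labelled can, 56 mm diameter, 170 mm tall, bystander. Origin in the middle of its underside, on the bench. Leave it alone.
- bearing: flat steel bearing ring, 72 mm diameter, 20 mm tall, bystander. Origin in the middle of its underside, on the bench. Leave it alone.
- driver: screwdriver with orange handle lying down, bystander. Origin in the middle of its underside, on the bench. Leave it alone.
- bolt_cup: blue plastic cup, 80 mm across, 60 mm tall, bystander. Origin in the middle of its underside, on the bench. Leave it alone.
- pulley: aluminium pulley, 70 mm diameter, 45 mm tall, bystander. Origin in the middle of its underside, on the bench. Leave it alone.
There are look-alikes about, which are no part of the job. Of the things like the bracket, leave any that is green, orange or turquoise; of the rest the smaller one is meant.

How it is judged:
By the outcome, as a careful person would: the job done as asked, in the order asked, and still so for the second after the job is handed in, while the arm keeps its last pose, push and grip.
It also fails if it takes over 58 s, if anything falls off the work surface, if the arm or the gripper's body presses on something with over 40 N, if the wrist force passes 120 N, or if a joint passes its speed limit or range.

ROBOT

A 6-joint arm with a two-finger parallel gripper is mounted at the origin on the work surface. World frame = base frame: x ahead of the robot, y to its left, z up, the work surface at z = 0. Lengths are in m, angles in rad, forces in N, time in s.
With the tool pointing down it reaches from about 0.225 to 0.875 m from the base axis. Payload 3.4 kg.
Tool frame: the origin (TCP) lies at the very end of the fingers, on their centre line; the grasp point (between the pads) lies manip.hold_point_z behind it (manip.hold_point_z is the distance from the TCP to the grasp point, in m); x points along the fingers, y is the direction in which the jaws open and shut, and the axes are right-handed (so a half turn about x gives the same grasp; the last joint's range is limited). The gripper opens to 85 mm and grips with 20 to 120 N. Pads are 22 mm wide; open, the fingers measure 114 mm over their backs; the gripper's body (76 mm by 85 mm) begins 54 mm behind the grasp point. The pads swing forward as they close: fully open they stand 13 mm farther back than shut.
Start: joints at [-1.419, 0.276, 1.505, -0, 1.361, -0.121], TCP at [0.155, -0.554, 0.231] pointing down, gripper open.
Joint ranges: [-2.89, 2.89], [-0.75, 2.08], [0.22, 2.7], [-1.18, 4.32], [0.11, 2.71], [-2.7, 2.7]. Speed limits (rad/s): [2.57, 2.57, 3.14, 3.14, 3.14, 3.14].

INTERFACE

Orientations are given as a unit quaternion [w, x, y, z].
In Python, from rig import manip gives the robot as it stands.
- The arm moves only by the tool step_arm, never from a script. Its argument "targets" is a list of rows, each a list of 2 entries, a list of its own where there are three numbers: the shift along the tool's x, y, z in mm, then the turn about the tool's x in degrees. A call has 1 to 20 rows; each row is the pose to reach, as a shift and turn from the pose commanded when the call began, along the tool's axes at that moment; what a row does not reach only later rows make up. A row lasts 1/10 s, in which the tool goes at most 50 mm and 8.59 degrees, less where a joint would pass 70% of its speed; a pose out of reach is approached as far as the arm can. A call with a gripper value outside its range is refused whole. "grip" is the closure, from 0 (fully open) to 1 (shut), set as the call begins (left out, the last holds). The fingers move at their own pace and stop on an object; "grip_force" is the grip in N (left out, the last holds). Time passes only in rows, so rows that repeat a pose let the fingers close. It gives the time, the measured TCP pose, the force and the opening at its end, in the units of the state.
- manip.get_state(): the state, without advancing time (a new reading comes with each control period).
- manip.get_image(name): name is "scene" or "top" or "wrist"; returns a dict with "image" (480x640x3 uint8, red, green, blue), "fx", "fy", "cx", "cy" (pixels), "pose" (4x4, takes a point from camera to world coordinates). Camera axes: x right, y down, z forward; pixel columns grow to the right and rows downward; lengths in m; the calibration is good to about 2 mm. A picture is of the moment at which its call begins. There is no depth.
- manip.sign_off(): hands the job in, once; it reports no verdict.
Trained networks look in a picture, given as the dict that the camera call returned (one of the last four; its "shot" number tells which), for a name from the list of things; names that differ only in an ending like _2 or _b are one class to them, and where a whole thing is asked for, a point or a joint stands for the part that bears it (a point fixed in the world has none). Each returns a list of dicts, best first, with "confidence" (0 to 1); they miss things now and then, are a little off and sometimes report something else, mostly with a low value. They report only what shows in the picture. A call takes as long as a camera call. They do not tell look-alikes from the thing itself.
- manip.search_frame(picture, thing): "xyz" ([x, y, z] in m, in world coordinates, good to about 4 mm: the middle of the surface that is visible of it).
- manip.regions_of(picture, thing): "region" (480x640 bool, what is visible of it).
The state is a dict: "clock": time; "qpos": joint angles; "qd": joint speeds; "effort": joint torques, N m; "position": TCP position; "ee_rot": TCP orientation; "contact_force": force on the tool from outside, world axes, zero at the start; "moment": the same for the moment, N m; "width": finger opening in m.
Only numpy, scipy, OpenCV 4.12 (cv2) and the standard library are available. Lean on these libraries where they do the work, as an engineer would, in place of code of your own. Each camera call takes 0.05 s, during which the arm holds its last target.

## Working session

There is one attempt and no reset: what is moved stays moved. The work goes in short steps, Python scripts to look and compute and a tool call to move; the robot and the scene stay as the last step left them, time stands still between calls to the robot, and variables do not carry over. Pictures are saved under pics/ and viewed, and the job is handed in when it is done.

Besides the shell and the picture viewer there is one more tool, called after ">>>" by a JSON object that holds its "fn" and its "kwargs", one argument or row to a line. step_arm: Moves the arm, as the interface text tells. Its arguments: {"type":"object","properties":{"targets":{"type":"array"},"grip":{"type":"number"},"grip_force":{"type":"number"}},"required":["targets"]}

```bash
mkdir -p pics; ls; python3 - <<'E'
from rig import manip
import cv2,pickle
s=manip.get_state();print(s, manip.hold_point_z)
for n in["scene","top","wrist"]:
    p=manip.get_image(n);cv2.imwrite(f"pics/a_{n}.png",p["image"][:,:,::-1])
    pickle.dump(p,open(f"a_{n}.pkl","wb"))
    for t in["nest","bracket","clamp_handle","clamp_hinge","clamp_foot","bracket_grip","spare_bracket"]:
        try:
            for r in manip.search_frame(p,t):print(n,t,r)
        except Exception as e:print(n,t,e)
E
```

```text
pics
{'clock': 0.0, 'qpos': array([-1.41900465e+00,  2.76604461e-01,  1.50614565e+00,  4.25589779e-05,
        1.36069101e+00, -1.20987967e-01]), 'qd': array([ 6.39837582e-04, -1.41965074e-04,  1.37982705e-03,  4.86638966e-04,
       -6.06946767e-06,  2.88027559e-03]), 'effort': array([ 5.95651491e-04, -4.16771257e+01, -2.45805413e+01,  4.52854522e-06,
        1.08592690e-02,  9.29051993e-06]), 'position': array([ 0.15484597, -0.5532084 ,  0.23042932]), 'ee_rot': array([ 0.0954866 ,  0.70054488,  0.09679395, -0.70053559]), 'contact_force': array([-0.46895432, -0.1248021 ,  0.37612383]), 'moment': array([ 0.02808364, -0.01103107,  0.00919109]), 'width': 0.08525729480656152} 0.0187
scene nest {'xyz': [0.5955, -0.087, 0.0137], 'confidence': 0.87}
scene bracket {'xyz': [0.7215, 0.1338, 0.0155], 'confidence': 0.98}
scene bracket {'xyz': [0.5754, -0.172, 0.0483], 'confidence': 0.8}
scene bracket {'xyz': [0.7752, -0.1595, 0.0072], 'confidence': 0.74}
scene bracket {'xyz': [0.3714, 0.3639, 0.022], 'confidence': 0.46}
scene clamp_handle {'xyz': [0.5778, -0.0013, 0.0898], 'confidence': 0.68}
s
[... 1193 characters left out ...]
_handle {'xyz': [0.3647, 0.3608, 0.0256], 'confidence': 0.5}
top clamp_handle {'xyz': [0.5654, -0.1725, 0.0515], 'confidence': 0.24}
top clamp_hinge {'xyz': [0.5609, -0.0989, 0.013], 'confidence': 0.69}
top clamp_foot {'xyz': [0.568, 0.0054, 0.0878], 'confidence': 0.85}
top bracket_grip {'xyz': [0.7541, -0.1608, 0.0108], 'confidence': 0.87}
top bracket_grip {'xyz': [0.7058, 0.1264, 0.0109], 'confidence': 0.82}
top bracket_grip {'xyz': [0.5654, -0.1716, 0.0531], 'confidence': 0.73}
top bracket_grip {'xyz': [0.3515, -0.1276, 0.0119], 'confidence': 0.67}
top bracket_grip {'xyz': [0.3324, 0.0987, 0.0135], 'confidence': 0.58}
top spare_bracket {'xyz': [0.4754, -0.471, 0.0104], 'confidence': 0.71}
```

View pics/a_scene.png

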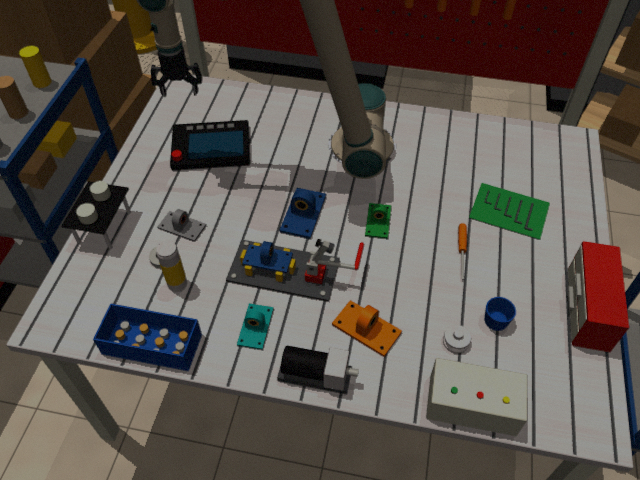

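View pics/a_top.png

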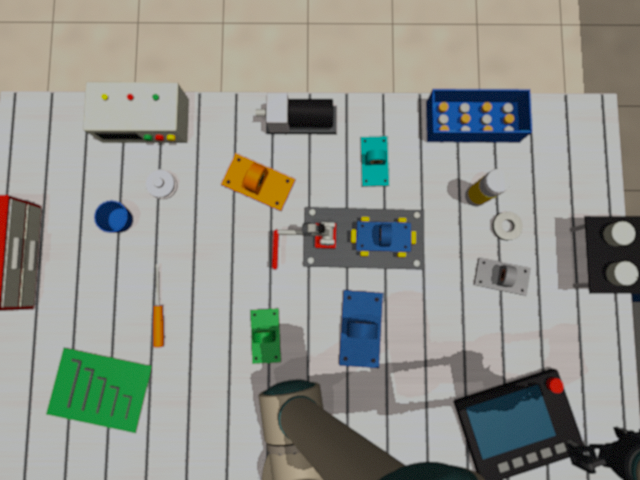

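Candidates in the top view:
- blue bracket in the nest at (383,236)
- larger blue bracket on the bench at (361,328)
- green (265,335), orange (258,181), turquoise (375,161) and grey spare (502,275)

I pick the smaller blue one in the nest and check it in a crop.

```bash
python3 - <<'E'
import cv2,pickle
p=pickle.load(open("a_top.pkl","rb"));im=p["image"][:,:,::-1]
c=cv2.resize(im[195:285,260:440],None,fx=4.4,fy=4.4,interpolation=cv2.INTER_CUBIC)
cv2.imwrite("pics/crop1.png",c)
p=pickle.load(open("a_scene.pkl","rb"));im=p["image"][:,:,::-1]
cv2.imwrite("pics/crop2.png",cv2.resize(im[225:310,215:380],None,fx=4.8,fy=4.8,interpolation=cv2.INTER_CUBIC))
E
```

```text
(no output)
```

View pics/crop1.png

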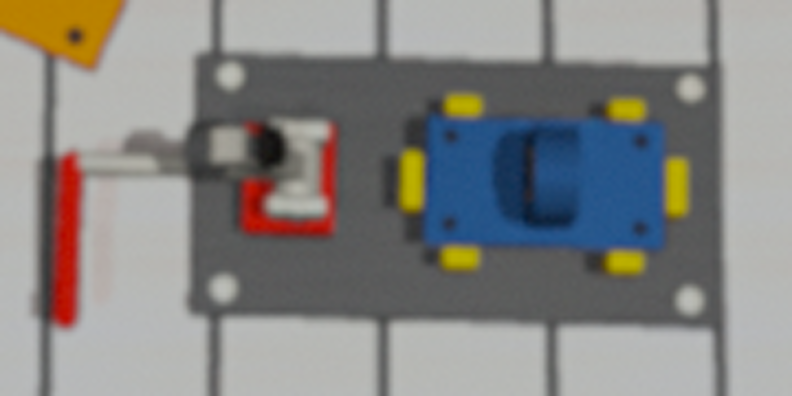

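View pics/crop2.png

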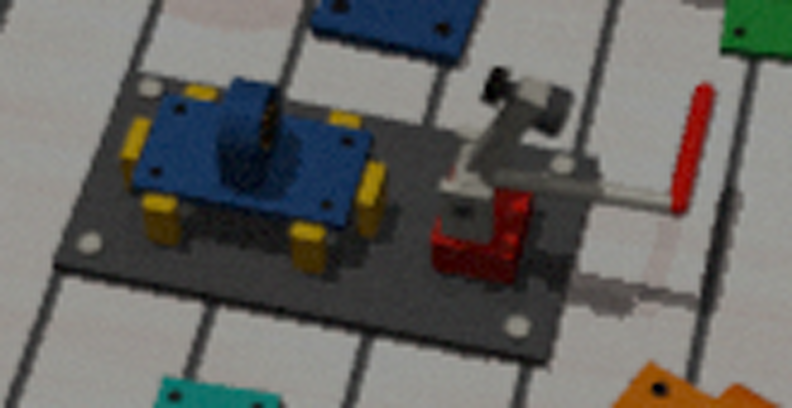

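The crop confirms it: blue bracket between the yellow stops (crop centre (545,183)), handle bar from (68,155) to (65,325), plate corners clear. Next I fit the nest pose.

```bash
cat > fit.py <<'E'
import numpy as np,pickle,cv2
from scipy.optimize import least_squares
q=1.95
hy=135-120*np.cos(q+1.134);hz=75+120*np.sin(q+1.134)
L=[( 75,195,12),(75,-105,12),(-75,-105,12),(-75,195,12),(35,65,50),(35,-65,50),(-35,-65,50),(-35,65,50),(0,hy,hz+5),(-82,hy,hz+5)]
T=[(198,55),(720,66),(718,325),(190,313),(428,118),(664,122),(664,248),(425,246),(70,155),(65,325)]
S=[(547,357),(57,262),(133,72),(600,157)]
def pr(p,P):
    M=np.linalg.inv(p["pose"]);c=P@M[:3,:3].T+M[:3,3]
    return np.c_[c[:,0]/c[:,2]*p["fx"]+p["cx"],c[:,1]/c[:,2]*p["fy"]+p["cy"]]
a=pickle.load(open("a_top.pkl","rb"));b=pickle.load(open("a_scene.pkl","rb"))
tp=(np.array(T)+.5)/4.4-.5+[260,195]; sp=(np.array(S)+.5)/4.8-.5+[215,225]
L=np.array(L)/1000
def W(v,L):
    c,s=np.cos(v[2]),np.sin(v[2]);return np.c_[v[0]+c*L[:,0]-s*L[:,1],v[1]+s*L[:,0]+c*L[:,1],L[:,2]]
def f(v,use=3):
    r=[]
    if use&1:r.append((pr(a,W(v,L))-tp).ravel())
    if use&2:r.append((pr(b,W(v,L[:4]))-sp).ravel())
    return np.concatenate(r)
for u in(1,2,3):
    o=least_squares(f,[.57,-.17,0],args=(u,),loss='soft_l1');print(u,o.x,np.degrees(o.x[2]));
print(f(o.x).reshape(-1,2).round(1).tolist())
v=o.x
Q=np.array([[-52,hy,hz],[0,0,85],[0,135,75],[-52,135,195],[-52,135-120*np.cos(1.134),184]])/1000
print(W(v,Q).round(4)); np.save("nest.npy",v)
E
python3 fit.py
```

```text
1 [ 0.56444198 -0.18334569 -0.02062506] -1.1817287975427753
2 [ 0.56674633 -0.17864585 -0.02345896] -1.3440996239576006
3 [ 0.56484076 -0.18252867 -0.02130787] -1.22085124116142
[[-1.1, -0.9], [0.4, -0.6], [0.9, 0.6], [-1.0, 0.6], [-0.6, -0.5], [-0.3, -0.2], [-0.4, 0.2], [-0.4, -0.6], [-0.2, 1.8], [-0.3, -1.6], [-0.6, -0.4], [-1.8, -0.6], [-1.7, -1.4], [-0.5, -1.1]]
[[ 0.5183  0.0733  0.0819]
 [ 0.5648 -0.1825  0.085 ]
 [ 0.5677 -0.0476  0.075 ]
 [ 0.5157 -0.0465  0.195 ]
 [ 0.5146 -0.0972  0.184 ]]
```

```bash
cat > h.py <<'E'
import numpy as np
from rig import manip
from scipy.spatial.transform import Rotation as R
v=np.load("nest.npy")
def nestw(x,y,z):
    c,s=np.cos(v[2]),np.sin(v[2]);x,y,z=x/1e3,y/1e3,z/1e3
    return np.array([v[0]+c*x-s*y,v[1]+s*x+c*y,z])
def st():
    s=manip.get_state();w=s["ee_rot"];return s,R.from_quat([w[1],w[2],w[3],w[0]]).as_matrix()
def go(P,hold=False):
    "P world of TCP (or hold point)"
    s,M=st();P=np.array(P,float)
    if hold:P=P+M[:,0]*manip.hold_point_z
    d=M.T@(P-s["position"])*1000
    return d.round(1)
def turn():
    s,M=st();n=np.array([-np.sin(v[2]),np.cos(v[2]),0])
    y,z=M[:,1]@n,M[:,2]@n
    a=np.degrees(np.arctan2(z,y));return a,(a+90)%180-90
E
python3 - <<'E'
from h import *
s,M=st();print(M.round(4));print(turn(),s["qpos"][5])
print(go(nestw(-52,255,200),True))
E
```

```text
[[ 0.000e+00  2.694e-01 -9.630e-01]
 [-2.000e-04 -9.630e-01 -2.694e-01]
 [-1.000e+00  1.000e-04  0.000e+00]]
(np.float64(-163.14804483668985), np.float64(16.85195516331015)) -0.12102058030741772
[  50.  -506.2 -519. ]
```

>>> {"fn": "step_arm", "kwargs": {
  "targets": [
    [[0,-34,-35],3],
    [[0,-68,-70],6],
    [[0,-102,-104],9],
    [[0,-136,-139],12],
    [[0,-170,-174],15],
    [[0,-204,-209],16.9],
    [[0,-238,-244],16.9],
    [[0,-272,-279],16.9],
    [[0,-306,-314],16.9],
    [[0,-340,-349],16.9],
    [[0,-374,-384],16.9],
    [[0,-408,-418],16.9],
    [[0,-442,-453],16.9],
    [[0,-476,-488],16.9],
    [[0,-506,-519],16.9],
    [[0,-506,-519],16.9],
    [[0,-506,-519],16.9]
  ],
  "grip": 0
}}

```text
clock: 2.9
position: [0.5183, 0.074, 0.2309]
ee_rot: [0.007, -0.707, 0.007, 0.707]
contact_force: [-0.9, 0.3, 0.7]
width: 0.0855
```

```bash
python3 - <<'E'
from h import *
import cv2,pickle
s,M=st();print(s["clock"],s["position"],turn(),go(nestw(-52,255,82),True),s["qpos"])
p=manip.get_image("wrist");cv2.imwrite("pics/b_wrist.png",p["image"][:,:,::-1]);pickle.dump(p,open("b_wrist.pkl","wb"))
print(p["pose"].round(3))
E
```

```text
2.9 [0.51831185 0.07401913 0.2308996 ] (np.float64(-179.91060621316086), np.float64(0.08939378683913901)) [ 1.676e+02  4.000e-01 -1.000e-01] [ 9.40872779e-03  1.99281341e-01  1.61119320e+00 -7.36148784e-04
  1.33220856e+00  1.60012668e+00]
[[-0.02  -0.952 -0.305  0.598]
 [-1.     0.019  0.007  0.071]
 [-0.001  0.305 -0.952  0.373]
 [ 0.     0.     0.     1.   ]]
```

View pics/b_wrist.png

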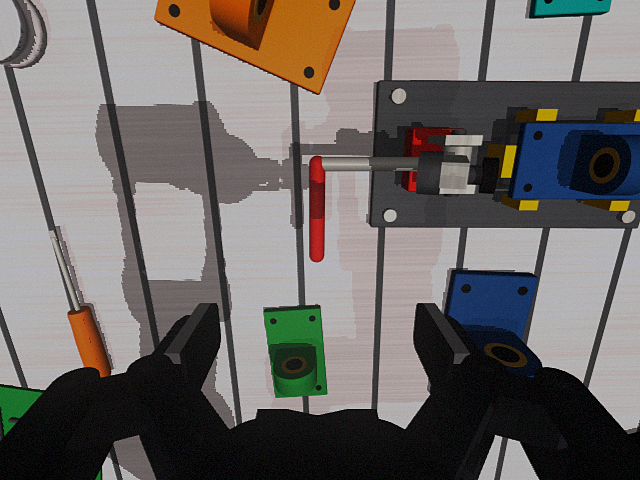

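The wrist view shows the bar from (317,158) to (317,262) and plate corners at (375,82) and (370,227). I refine the pose with these.

```bash
python3 - <<'E'
from fit import *
w=pickle.load(open("b_wrist.pkl","rb"))
# corners plate +y; holes; bar ends (centreline, top)
LW=np.array([(75,195,12),(-75,195,12),(-76,hy,hz),(35,65,50),(-35,65,50)])/1000
pw=np.array([(375,82),(370,227),(317,257),(521,122),(511,197)],float)
g=lambda v:(pr(w,W(v,LW))-pw).ravel()
o2=least_squares(g,v,loss='soft_l1');print("wrist",o2.x,g(o2.x).reshape(-1,2).round(1).tolist())
h=lambda v:np.r_[f(v),0.8*g(v)]
o3=least_squares(h,v,loss='soft_l1');print("all",o3.x,g(o3.x).reshape(-1,2).round(1).tolist())
# ray to bar at its height
for uv in[(317,170),(317,240)]:
    d=w["pose"][:3,:3]@[(uv[0]-w["cx"])/w["fx"],(uv[1]-w["cy"])/w["fy"],1];c=w["pose"][:3,3];print(c+d*(hz/1000-c[2])/d[2])
vv=o3.x.copy();np.save("nest.npy",vv);print(W(vv,Q).round(4))
E
python3 -c "
from h import *
print(turn(),go(nestw(-52,254.8,82),True),go(nestw(0,0,85),True))"
```

```text
1 [ 0.56444198 -0.18334569 -0.02062506] -1.1817287975427753
2 [ 0.56674633 -0.17864585 -0.02345896] -1.3440996239576006
3 [ 0.56484076 -0.18252867 -0.02130787] -1.22085124116142
[[-1.1, -0.9], [0.4, -0.6], [0.9, 0.6], [-1.0, 0.6], [-0.6, -0.5], [-0.3, -0.2], [-0.4, 0.2], [-0.4, -0.6], [-0.2, 1.8], [-0.3, -1.6], [-0.6, -0.4], [-1.8, -0.6], [-1.7, -1.4], [-0.5, -1.1]]
[[ 0.5183  0.0733  0.0819]
 [ 0.5648 -0.1825  0.085 ]
 [ 0.5677 -0.0476  0.075 ]
 [ 0.5157 -0.0465  0.195 ]
 [ 0.5146 -0.0972  0.184 ]]
wrist [ 0.57023148 -0.18072693  0.00383315] [[-1.2, 0.6], [0.1, 2.8], [-0.4, -4.1], [1.9, -0.9], [0.1, 0.6]]
all [ 0.56635786 -0.18184589 -0.0166966 ] [[1.6, 0.4], [-0.2, 2.7], [-0.9, -5.4], [3.5, 2.0], [0.1, 3.2]]
[0.56837599 0.07189177 0.0819073 ]
[0.50575679 0.07314995 0.0819073 ]
[[ 0.5186  0.0738  0.0819]
 [ 0.5664 -0.1818  0.085 ]
 [ 0.5686 -0.0469  0.075 ]
 [ 0.5166 -0.046   0.195 ]
 [ 0.5158 -0.0968  0.184 ]]
(np.float64(179.73305801699973), np.float64(-0.2669419830002653)) [167.7  -0.8  -0.9] [164.9 253.8 -54. ]
```

>>> {"fn": "step_arm", "kwargs": {
  "targets": [
    [[45,0,0],0],
    [[90,0,0],0],
    [[125,0,0],0],
    [[150,0,0],0],
    [[168,0,0],0],
    [[168,0,0],0],
    [[168,0,0],0]
  ]
}}

```text
clock: 3.65
position: [0.5183, 0.0722, 0.0638]
ee_rot: [-0.008, 0.707, -0.009, -0.707]
contact_force: [1.1, -0.7, 1.0]
width: 0.0855
```

>>> {"fn": "step_arm", "kwargs": {
  "targets": [
    [[0,0,0],0],
    [[0,0,0],0],
    [[0,0,0],0],
    [[0,0,0],0],
    [[0,0,0],0],
    [[0,0,0],0]
  ],
  "grip": 1,
  "grip_force": 30
}}

```text
clock: 4.25
position: [0.5186, 0.0742, 0.0637]
ee_rot: [-0.009, 0.707, -0.008, -0.707]
contact_force: [-0.3, 3.3, 3.6]
width: 0.0131
```

```bash
python3 - <<'E'
from h import *
import cv2,pickle
s,M=st();print(s["clock"],s["position"],s["width"],s["contact_force"])
p=manip.get_image("wrist");cv2.imwrite("pics/c_wrist.png",p["image"][:,:,::-1])
s,M=st();w0=s["position"]
# circle from current grasp, radius 120, in tool axes
h0=nestw(-52,135-120*np.cos(3.084),75+120*np.sin(3.084))
for q in [1.85,1.7,1.55,1.4,1.25,1.1,.95,.8,.65,.5,.35,.2,.1,.05,0,-.01]:
    d=nestw(-52,135-120*np.cos(q+1.134),75+120*np.sin(q+1.134))-h0
    print(q,(M.T@d*1000).round(0))
E
```

```text
4.25 [0.5185501  0.07420751 0.06368614] 0.01312058067135665 [-0.25950325  3.30265043  3.55934031]
1.85 [-12.   1.  -0.]
1.7 [-29.   5.  -0.]
1.55 [-46.  12.  -0.]
1.4 [-62.  21.  -0.]
1.25 [-76.  33.  -0.]
1.1 [-88.  46.  -0.]
0.95 [-98.  61.  -0.]
0.8 [-105.   77.   -1.]
0.65 [-111.   94.   -1.]
0.5 [-113.  112.   -1.]
0.35 [-113.  130.   -1.]
0.2 [-110.  148.   -1.]
0.1 [-107.  159.   -1.]
0.05 [-104.  165.   -1.]
0 [-102.  170.   -1.]
-0.01 [-102.  172.   -1.]
```

View pics/c_wrist.png

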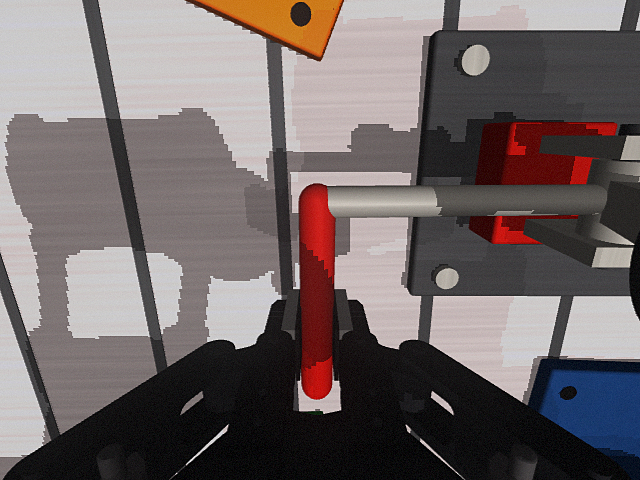

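The bar is between the pads (around (317,330)). I swing along the arc and pause partway to read the force.

>>> {"fn": "step_arm", "kwargs": {
  "targets": [
    [[-12,1,0],0],
    [[-29,5,0],0],
    [[-46,12,0],0],
    [[-62,21,0],0],
    [[-76,33,0],0],
    [[-88,46,0],0],
    [[-88,46,0],0]
  ]
}}

```text
clock: 5.0
position: [0.5176, 0.0301, 0.155]
ee_rot: [-0.011, 0.708, -0.006, -0.706]
contact_force: [-2.3, 11.8, 15.3]
width: 0.0129
```

>>> {"fn": "step_arm", "kwargs": {
  "targets": [
    [[-3,-2,0],0],
    [[-7,5,0],0],
    [[-13,13,0],0],
    [[-20,29,0],0],
    [[-20,29,0],0]
  ]
}}

```text
clock: 5.5
position: [0.5169, -0.0023, 0.1732]
ee_rot: [-0.008, 0.707, -0.008, -0.707]
contact_force: [-2.5, 4.1, 9.0]
width: 0.0124
```

>>> {"fn": "step_arm", "kwargs": {
  "targets": [
    [[-7,17,0],0],
    [[-9,35,0],0],
    [[-9,53,0],0],
    [[-6,71,0],0],
    [[-6,71,0],0]
  ]
}}

```text
clock: 6.0
position: [0.515, -0.0753, 0.1773]
ee_rot: [0.008, -0.707, 0.009, 0.707]
contact_force: [-0.6, -1.0, 4.3]
width: 0.0126
```

```bash
python3 - <<'E'
from h import *
import cv2
s,M=st();print(s["contact_force"],s["position"],nestw(-52,135,75))
h=s["position"]-M[:,0]*manip.hold_point_z-nestw(-52,135,75);print(h,np.hypot(h[1],h[2]),np.arctan2(h[2],-h[1])-1.134)
p=manip.get_image("scene");cv2.imwrite("pics/d.png",cv2.resize(p["image"][190:320,190:390,::-1],None,fx=4,fy=4,interpolation=cv2.INTER_CUBIC))
E
```

```text
[-0.61390766 -1.00351794  4.27160076] [ 0.51504917 -0.07525668  0.17731451] [ 0.51661904 -0.04599653  0.075     ]
[-0.00155966 -0.0292101   0.12101444] 0.12448985530604256 0.1999497758316946
```

View pics/d.png

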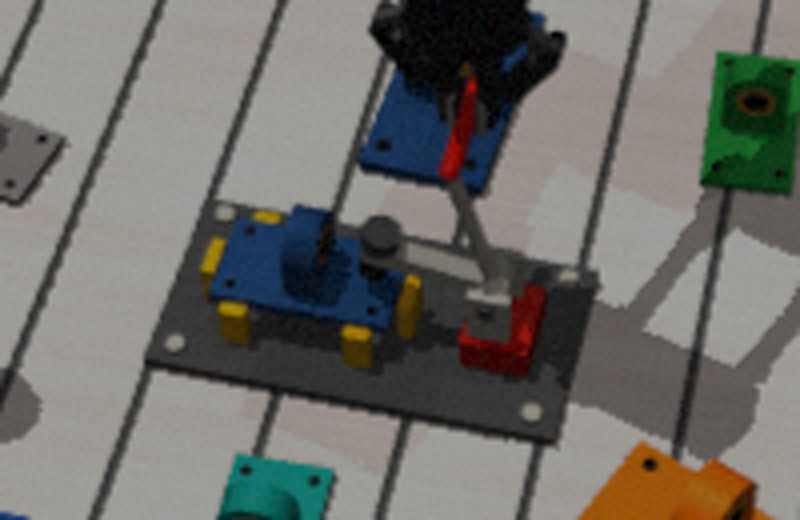

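The arm is nearly level, with the foot just above the base plate (crop (375,262)). I close it the last 0.2 rad.

>>> {"fn": "step_arm", "kwargs": {
  "targets": [
    [[1,6,0],0],
    [[3,11,0],0],
    [[5,17,0],0],
    [[8,22,0],0],
    [[9,24,0],0],
    [[9,24,0],0]
  ]
}}

```text
clock: 6.65
position: [0.5145, -0.0972, 0.168]
ee_rot: [0.008, -0.707, 0.008, 0.707]
contact_force: [-0.2, -2.2, 1.7]
width: 0.0125
```

```bash
python3 - <<'E'
from h import *
import cv2
s,M=st();print(s["contact_force"],s["position"],nestw(-52,135,75))
h=s["position"]-M[:,0]*manip.hold_point_z-nestw(-52,135,75);print(h,np.hypot(h[1],h[2]),np.arctan2(h[2],-h[1])-1.134)
p=manip.get_image("scene");cv2.imwrite("pics/e.png",cv2.resize(p["image"][190:320,190:390,::-1],None,fx=4,fy=4,interpolation=cv2.INTER_CUBIC))
E
```

```text
[-0.15514855 -2.19625148  1.74762284] [ 0.51451106 -0.097249    0.16800496] [ 0.51661904 -0.04599653  0.075     ]
[-0.00209958 -0.05123658  0.11170495] 0.12289500989564846 0.006749397883420327
```

View pics/e.png

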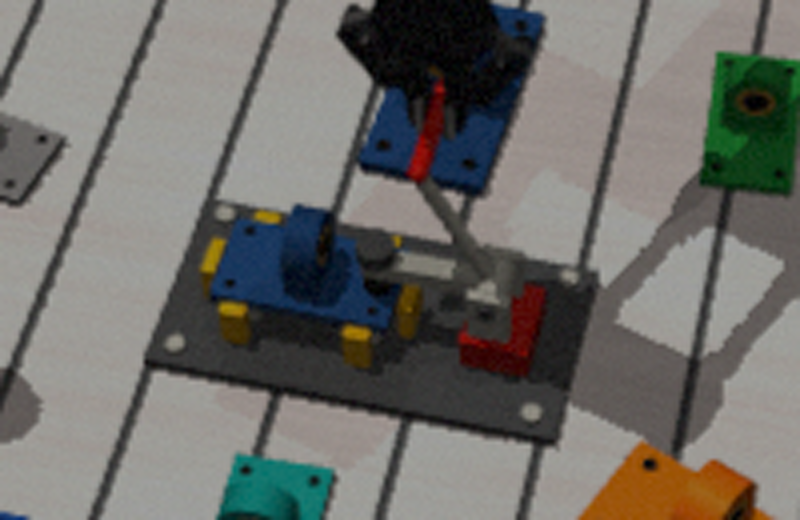

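The foot looks near or on the plate, but the force (-2 N) is inconclusive. I push on gently until it rises.

>>> {"fn": "step_arm", "kwargs": {
  "targets": [
    [[1,3,0],0],
    [[2,5,0],0],
    [[2,5,0],0],
    [[2,5,0],0]
  ]
}}

```text
clock: 7.1
position: [0.5145, -0.0976, 0.1679]
ee_rot: [-0.011, 0.707, -0.005, -0.707]
contact_force: [-2.3, 8.5, 13.1]
width: 0.0126
```

Contact confirmed: a 5 mm further command moved the tool only 0.4 mm and the force rose to about 16 N. Next I fit the circle to the measured points for the return path.

```bash
python3 - <<'E'
import numpy as np
from scipy.optimize import least_squares
P=np.array([(.0742,.0637),(.0301,.155),(-.0023,.1732),(-.0753,.1773),(-.0976,.1679)])*1e3
o=least_squares(lambda c:np.hypot(*(P-c[:2]).T)-c[2],[-47,60,120]);print(o.x,o.fun)
c=o.x;a=np.arctan2(P[:,1]-c[1],P[:,0]-c[0]);print(a, a[-1]-a[0])
cmd=np.array([-102.8,166.8])
for t in np.linspace(a[-1],a[0],15):
    q=c[:2]+c[2]*np.array([np.cos(t),np.sin(t)]);print((-(q[1]-cmd[1])).round(0),(-(q[0]-cmd[0])).round(0))
E
```

```text
[-44.04962109  62.81772071 118.23632683] [ 0.01658563  0.06726112 -0.22243594  0.43455609 -0.2959669 ]
[0.00746102 0.89339009 1.20919901 1.83727551 2.0420978 ] 2.034636781892891
-1.0 -5.0
-8.0 -21.0
-12.0 -38.0
-14.0 -55.0
-14.0 -72.0
-10.0 -89.0
-5.0 -105.0
3.0 -120.0
13.0 -134.0
25.0 -147.0
38.0 -157.0
53.0 -166.0
69.0 -172.0
86.0 -176.0
103.0 -177.0
```

>>> {"fn": "step_arm", "kwargs": {
  "targets": [
    [[-1,-5,0],0],
    [[-8,-21,0],0],
    [[-12,-38,0],0],
    [[-14,-55,0],0],
    [[-14,-72,0],0],
    [[-10,-89,0],0],
    [[-5,-105,0],0],
    [[3,-120,0],0],
    [[3,-120,0],0]
  ]
}}

```text
clock: 8.0
position: [0.5177, 0.02, 0.1624]
ee_rot: [-0.008, 0.707, -0.007, -0.707]
contact_force: [1.0, 0.5, 0.9]
width: 0.0129
```

Almost no force, so I carry on to the open stop.

>>> {"fn": "step_arm", "kwargs": {
  "targets": [
    [[10,-14,0],0],
    [[22,-27,0],0],
    [[35,-37,0],0],
    [[50,-46,0],0],
    [[66,-52,0],0],
    [[83,-56,0],0],
    [[98,-57,0],0],
    [[102,-57,0],0],
    [[102,-57,0],0],
    [[102,-57,0],0]
  ]
}}

```text
clock: 9.0
position: [0.521, 0.0743, 0.0649]
ee_rot: [-0.007, 0.709, -0.008, -0.705]
contact_force: [-3.5, -6.0, 27.8]
width: 0.0127
```

At the stop. I ease off, release and rise.

>>> {"fn": "step_arm", "kwargs": {
  "targets": [
    [[-3,0,0],0],
    [[-3,0,0],0]
  ]
}}

```text
clock: 9.2
position: [0.521, 0.0742, 0.0652]
ee_rot: [-0.007, 0.709, -0.008, -0.705]
contact_force: [2.1, -6.2, 9.0]
width: 0.0128
```

>>> {"fn": "step_arm", "kwargs": {
  "targets": [
    [[-3,0,0],0],
    [[-3,0,0],0],
    [[-3,0,0],0],
    [[-3,0,0],0],
    [[-3,0,0],0],
    [[-3,0,0],0]
  ],
  "grip": 0
}}

```text
clock: 9.8
position: [0.5182, 0.0755, 0.067]
ee_rot: [0.008, -0.707, 0.008, 0.707]
contact_force: [0.2, -0.5, 0.4]
width: 0.0855
```

>>> {"fn": "step_arm", "kwargs": {
  "targets": [
    [[-20,0,0],0],
    [[-55,0,0],0],
    [[-100,0,0],0],
    [[-145,0,0],0],
    [[-170,0,0],0],
    [[-170,0,0],0]
  ]
}}

```text
clock: 10.4
position: [0.5209, 0.0755, 0.2417]
ee_rot: [-0.008, 0.71, -0.008, -0.704]
contact_force: [-0.3, -0.4, -0.3]
width: 0.0851
```

```bash
python3 - <<'E'
from h import *
import cv2
s,M=st();print(s["clock"],s["contact_force"],s["position"],s["width"],turn())
print(go(nestw(0,0,200),True))
p=manip.get_image("scene");cv2.imwrite("pics/f.png",cv2.resize(p["image"][190:320,190:390,::-1],None,fx=4,fy=4,interpolation=cv2.INTER_CUBIC))
E
```

```text
10.4 [-0.32765763 -0.37550691 -0.31616503] [0.52094347 0.07549099 0.24169769] 0.08506747770686253 (np.float64(179.687327239361), np.float64(-0.312672760638975))
[ 60.8 256.3 -50.7]
```

View pics/f.png

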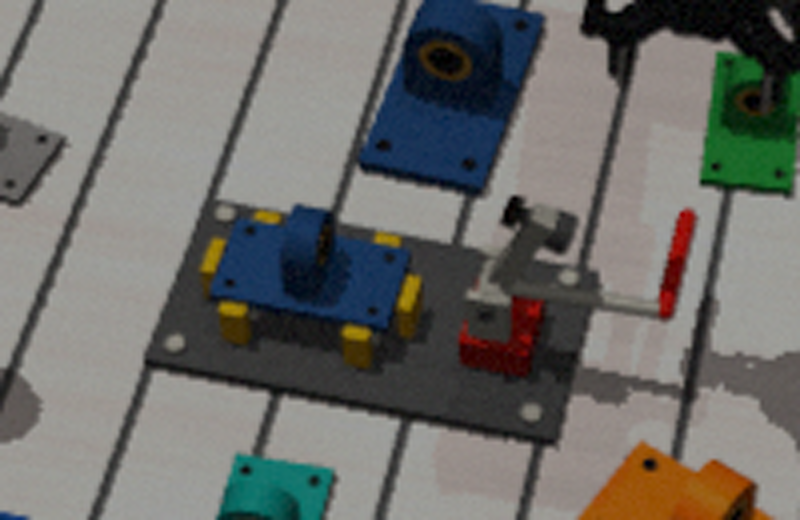

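The clamp is fully open and staying, same pose as at the start. The bracket is still seated (crop (310,250)). I move above it.

>>> {"fn": "step_arm", "kwargs": {
  "targets": [
    [[0,36,-8],0],
    [[0,76,-16],0],
    [[0,116,-24],0],
    [[0,156,-32],0],
    [[0,196,-40],0],
    [[0,232,-46],0],
    [[0,256,-48],0],
    [[0,256,-48],0],
    [[0,256,-48],0],
    [[0,256,-48],0]
  ]
}}

```text
clock: 11.45
position: [0.5601, -0.1803, 0.2362]
ee_rot: [0.008, -0.706, 0.007, 0.708]
contact_force: [-0.3, -0.3, 0.3]
width: 0.0858
```

```bash
python3 - <<'E'
from h import *
import cv2,pickle
s,M=st();print(s["clock"],s["contact_force"],s["position"],M.round(4),turn())
print(go(nestw(0,0,85),True))
p=manip.get_image("wrist");cv2.imwrite("pics/g.png",p["image"][:,:,::-1]);pickle.dump(p,open("g.pkl","wb"))
for r in manip.search_frame(p,"bracket_grip"):print(r)
E
```

```text
11.45 [-0.33902006 -0.28920248  0.30068908] [ 0.56008005 -0.18032083  0.23617361] [[-0.0021 -0.0215 -0.9998]
 [ 0.0017 -0.9998  0.0215]
 [-1.     -0.0016  0.0022]] (np.float64(179.72694914923048), np.float64(-0.2730508507695504))
[169.9   1.6  -6.6]
{'xyz': [0.3777, 0.1025, 0.0113], 'confidence': 0.93}
{'xyz': [0.7301, -0.1694, 0.0115], 'confidence': 0.91}
{'xyz': [0.3665, -0.1363, 0.0134], 'confidence': 0.88}
{'xyz': [0.6962, 0.0906, 0.0097], 'confidence': 0.87}
{'xyz': [0.5736, -0.1827, 0.0482], 'confidence': 0.73}
```

View pics/g.png

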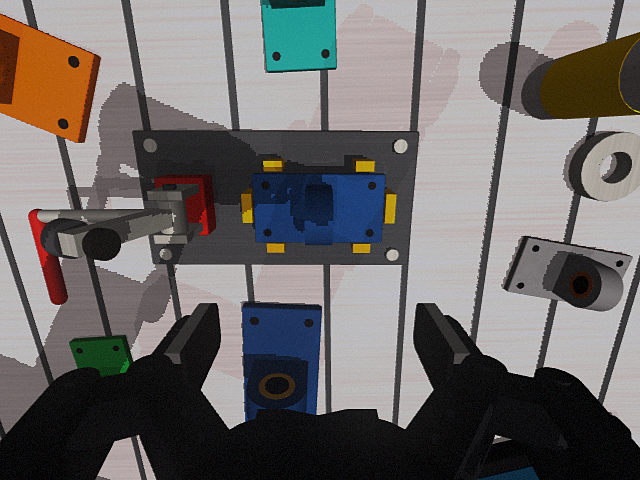

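The wrist view shows the bracket plate at about (253..384, 173..242) and the upright at (319,208). I refit with this image.

```bash
python3 - <<'E' | tail -8
from fit import *
w=pickle.load(open("g.pkl","rb"));v0=np.array([.566,-.182,-.017])
LW=np.array([(75,195,12),(75,-105,12),(-75,-105,12),(35,65,50),(35,-65,50),(-35,-65,50),(-35,65,50)])/1000
pw=np.array([(134,131),(418,132),(410,265),(253,174),(383,172),(384,242),(253,243)],float)
g=lambda v:(pr(w,W(v,LW))-pw).ravel()
o=least_squares(g,v0,loss='soft_l1');print(o.x,g(o.x).reshape(-1,2).round(1).tolist())
gb=lambda v:g(v)[6:]
o=least_squares(gb,v0);print("bracket",o.x,gb(o.x).reshape(-1,2).round(1).tolist())
np.save("nest.npy",np.load("nest.npy"))
print(np.load("nest.npy"))
E
```

```text
[[ 0.5183  0.0733  0.0819]
 [ 0.5648 -0.1825  0.085 ]
 [ 0.5677 -0.0476  0.075 ]
 [ 0.5157 -0.0465  0.195 ]
 [ 0.5146 -0.0972  0.184 ]]
[ 0.56767469 -0.18380071 -0.01772913] [[-2.5, 0.3], [2.7, -2.1], [-0.9, -0.2], [-0.8, -0.0], [3.9, 1.4], [-1.2, 0.4], [3.5, -0.2]]
bracket [ 0.56812096 -0.18243632 -0.01051376] [[-2.5, 0.0], [2.3, 0.5], [-2.2, -0.4], [2.4, -0.1]]
[ 0.56484076 -0.18252867 -0.02130787]
```

>>> {"fn": "step_arm", "kwargs": {
  "targets": [
    [[40,2,-6],-0.3],
    [[85,2,-6],-0.3],
    [[125,2,-6],-0.3],
    [[150,2,-6],-0.3],
    [[165,2,-6],-0.3],
    [[170,2,-6],-0.3],
    [[170,2,-6],-0.3],
    [[170,2,-6],-0.3]
  ]
}}

```text
clock: 12.35
position: [0.5676, -0.1837, 0.0684]
ee_rot: [-0.005, 0.708, -0.006, -0.706]
contact_force: [0.8, 0.4, 0.3]
width: 0.0855
```

```bash
python3 - <<'E'
from h import *
import cv2
s,M=st();print(s["clock"],s["contact_force"],s["position"],M.round(4))
p=manip.get_image("wrist");cv2.imwrite("pics/i.png",p["image"][:,:,::-1])
E
```

```text
12.35 [0.78107366 0.44978242 0.31643157] [ 0.56758054 -0.18370632  0.06843748] [[ 2.000e-03 -1.630e-02 -9.999e-01]
 [-1.000e-03 -9.999e-01  1.630e-02]
 [-1.000e+00  9.000e-04 -2.000e-03]]
```

View pics/i.png

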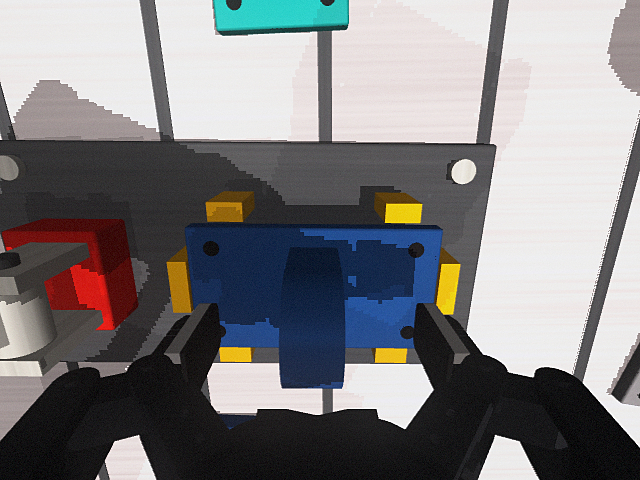

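The upright (312,320) is centred between the fingers, with the pads either side at (205,330) and (430,330). I close.

>>> {"fn": "step_arm", "kwargs": {
  "targets": [
    [[1,0,0],0],
    [[1,0,0],0],
    [[1,0,0],0],
    [[1,0,0],0],
    [[1,0,0],0],
    [[1,0,0],0],
    [[1,0,0],0]
  ],
  "grip": 1,
  "grip_force": 60
}}

```text
clock: 13.1
position: [0.5669, -0.1836, 0.0666]
ee_rot: [-0.006, 0.707, -0.006, -0.707]
contact_force: [-0.3, 1.2, 3.8]
width: 0.0233
```

>>> {"fn": "step_arm", "kwargs": {
  "targets": [
    [[-4,0,0],0],
    [[-10,0,0],0],
    [[-16,0,0],0],
    [[-22,0,0],0],
    [[-30,0,0],0],
    [[-30,0,0],0]
  ]
}}

```text
clock: 13.7
position: [0.5677, -0.1843, 0.0978]
ee_rot: [-0.006, 0.708, -0.006, -0.706]
contact_force: [-0.2, -0.3, -4.3]
width: 0.0233
```

```bash
python3 - <<'E'
from h import *
import cv2
s,M=st();print(s["clock"],s["contact_force"],s["moment"],s["position"],s["width"],M.round(4))
p=manip.get_image("scene");cv2.imwrite("pics/j.png",cv2.resize(p["image"][160:320,170:370,::-1],None,fx=4,fy=3.7,interpolation=cv2.INTER_CUBIC))
E
```

```text
13.7 [-0.22388606 -0.30886154 -4.30152641] [-0.03960942 -0.06197624 -0.02343961] [ 0.56766723 -0.18426767  0.09779275] 0.023273455224142852 [[ 0.0026 -0.0169 -0.9999]
 [-0.0013 -0.9999  0.0169]
 [-1.      0.0013 -0.0027]]
```

View pics/j.png

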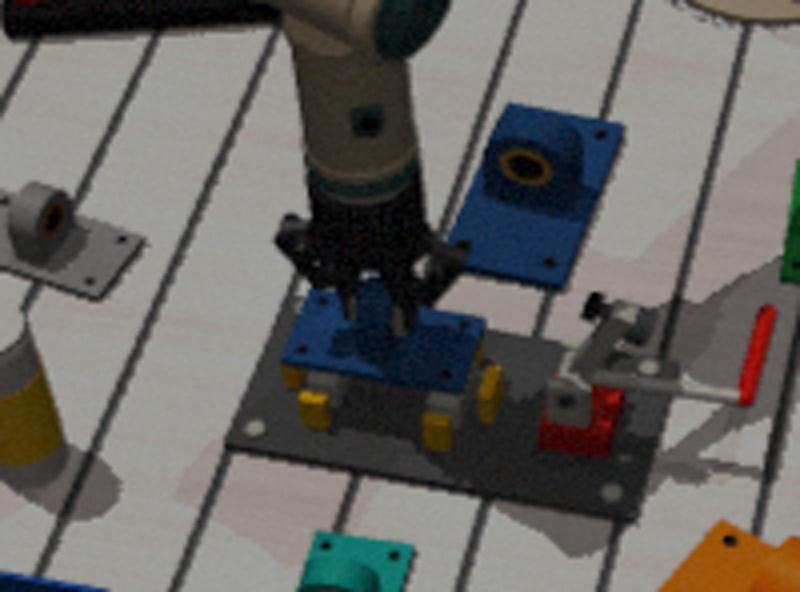

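The bracket lifts level, clear of the rails, with a load of about 4.3 N. The clamp stays open. I lift the remaining 70 mm.

>>> {"fn": "step_arm", "kwargs": {
  "targets": [
    [[-8,0,0],0],
    [[-18,0,0],0],
    [[-28,0,0],0],
    [[-38,0,0],0],
    [[-48,0,0],0],
    [[-58,0,0],0],
    [[-65,0,0],0],
    [[-70,0,0],0],
    [[-70,0,0],0],
    [[-70,0,0],0],
    [[-70,0,0],0],
    [[-70,0,0],0]
  ]
}}

```text
clock: 14.95
position: [0.5664, -0.1837, 0.1657]
ee_rot: [0.006, -0.707, 0.006, 0.707]
contact_force: [-0.8, 0.1, -4.4]
width: 0.0235
```

```bash
python3 - <<'E'
from h import *
import cv2
s,M=st();print(s["clock"],s["contact_force"],s["moment"],s["position"],s["width"],abs(s["qd"]).max(),M.round(4))
p=manip.get_image("scene");a=cv2.resize(p["image"][100:300,170:400,::-1],(460,400),interpolation=cv2.INTER_CUBIC)
b=manip.get_image("wrist")["image"][:,:,::-1]
cv2.imwrite("pics/k.png",cv2.resize(p["image"][130:320,170:400,::-1],None,fx=3.1,fy=3.1,interpolation=cv2.INTER_CUBIC));cv2.imwrite("pics/l.png",b)
E
```

```text
14.95 [-0.81041648  0.05359836 -4.44790894] [0.07190816 0.02130673 0.0136429 ] [ 0.56641381 -0.18366824  0.1657342 ] 0.023528699812821945 0.003208941710883652 [[-1.000e-03 -1.700e-02 -9.999e-01]
 [ 4.000e-04 -9.999e-01  1.700e-02]
 [-1.000e+00 -4.000e-04  1.000e-03]]
```

View pics/k.png

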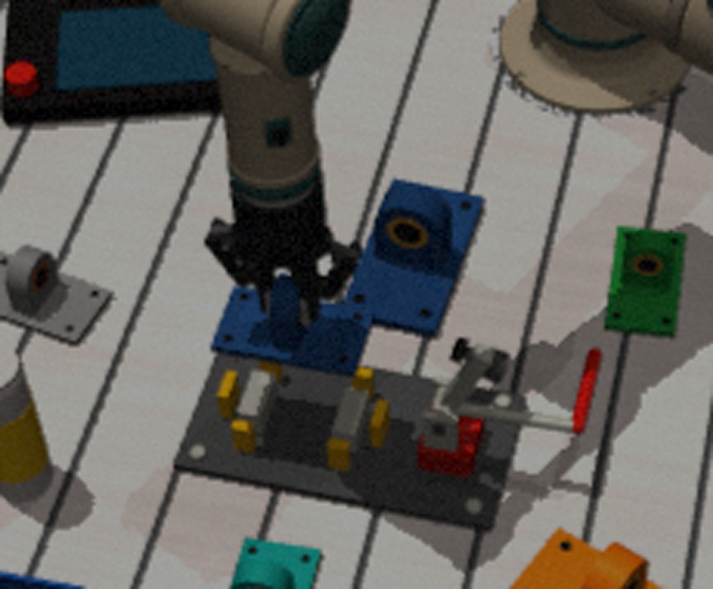

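View pics/l.png

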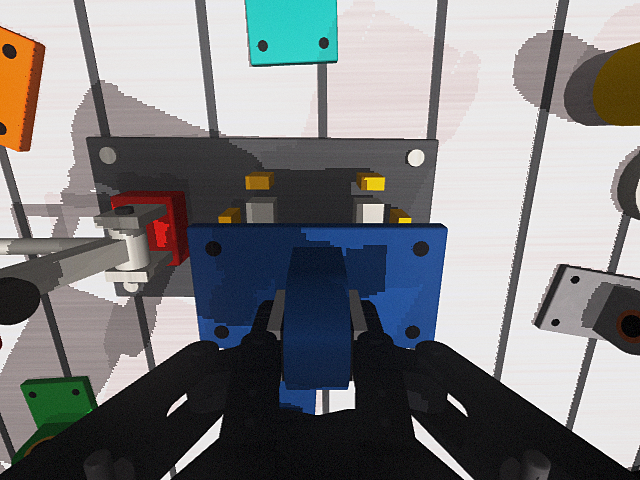

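The bracket is held level about 99 mm above its seat. Its holes at (213,248) and (421,248) sit as before the lift, and the clamp is open. I hand in.

```bash
python3 -c "
from rig import manip
print(manip.sign_off())"
```

```text
the job is handed in; nothing more can be done
None
```

The job is done and handed in at about 15 s of the 58 s allowed. The gripper is holding the blue bracket level and still, about 10 cm above the nest.

- **Clamp closed:** I swung the clamp shut by its red handle until the foot rested on the bracket. A further 5 mm command moved the tool only 0.4 mm, and the force rose to about 16 N.
- **Clamp opened:** I swung it back to the open stop, where the force reached 28 N, then released it. Pictures taken later show it staying open by itself.
- **Bracket lifted:** I pinched the upright (23.5 mm opening, 60 N grip) and lifted it straight up. The tool rose 99 mm, the load was about 4.4 N and the tool's tilt was under 0.1°.

**Checks:**
- The highest force I read was about 29 N, against the limits of 40 N and 120 N.
- I moved nothing else, and the things visible in the last pictures are where they were.
- The cameras' estimates of the nest's position differed by 2–6 mm. On the first swing the handle pulled at up to 19 N because of this, so I fitted a circle to the measured points. The one reading on the way back, about halfway, was around 1.5 N.

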